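Right the fallen stacking frame and socket it on the base frame

TASK

The upper frame of the specimen rack is lying on its side. Stand it upright on its own four feet on the worktop and let go of it; then pick it up again and lower it gently onto the base frame, over the jars, so that all four corner posts are fully home in the base frame's corner sockets (either way round), and let go. Do not ram or drop it on the base frame, and leave the two jars, the timer and the sachet as they are.

Things in the scene. Friction and masses are not known exactly. Their poses are not given: they have to be found in the camera images.
- upper_frame: loose bare-metal stacking frame, about 0.35 kg, starts lying on a long side, handle pointing roughly to the right (-y). Axes when upright: x along its 180 mm length, y across its 120 mm width, z up; alike after a half turn about z. Origin: its centre at the level of the feet tips (height 0 standing on the worktop, 60 mm lying). Slatted deck 86 to 92 mm, corner cups 92 to 110 mm above the feet tips; 154 mm tall.
- handle (a point): middle of the upper frame's carrying handle: a round black bar, 14 mm diameter, along the frame's x axis, 147 mm above the feet tips and 55 mm above the deck's top, carried at x = +-55 mm by two uprights of 10 mm diameter, so 100 mm of it is free between them. Axes as the upper frame's.
- foot (a point): tip of one of the upper frame's four feet, which lie at x = +-79, y = +-49 mm of the frame. Each is a round spigot, 12.6 mm diameter, 16 mm long, tapered to 8 mm over the lowest 4 mm, under a 22 mm square post (16 to 86 mm above the tip) whose underside is the shoulder that stops on a socket's rim. Thin tie bars join the posts along the long sides 26 to 34 mm above the tips.
- base_frame: base frame, bare metal, fixed to the worktop, lower than the other and without a handle. Axes: x along its 180 mm length, y across its 120 mm width, z up; origin: centre of its underside, on the worktop. Deck top at z = 30 mm, a lip 9 mm high on both long edges. With the upper frame fully home, that frame's origin lies 32 mm above this origin, on its z axis.
- socket (a point): mouth centre of one of the base frame's four open square sockets, which stand on its deck's corners at x = +-79, y = +-49 mm of that frame: 22 mm outside, 16 mm inside, rims 48 mm and floors 30 mm above the worktop. The upper frame's shoulders rest on these rims.
- jar_a: white screw-top specimen jar, 41 mm diameter, 58 mm tall, loose, standing on the base frame's deck; stays there under the upper frame. Origin: centre of its underside.
- jar_b: second such jar (41 mm diameter, 58 mm tall), on the base frame's deck beside the first. Origin: centre of its underside.
- timer: a loose lab timer, 42 x 66 x 57 mm, near the back racks; origin at the centre of its underside. A bystander.
- sachet: loose flat foil packet, 56 x 100 x 9 mm, lying near the back; origin at the centre of its underside. A bystander.
Mind the look-alikes: they are no part of the job. Leave any red look-alike of the jar_a alone.

How it is judged:
On the way:
1. the upper frame stands upright on its own feet on the worktop, let go (angle between upper_frame's own z axis and vertical below 0.06 rad and height (world z) of upper_frame between -0.004 and 0.006 m and contact force between the fingers and upper_frame below 0.2 N and linear speed of upper_frame below 0.02 m/s), for 0.2 s.
At the end, for the whole second after the job is handed in: The upper frame rests on the base frame, level (0.03 rad), centred within 5 mm, lengthwise along it within 0.06 rad either way round, feet tips 29 to 35 mm above the base frame's underside (32 is home), released, at rest; both jars upright (0.1 rad), within 20 mm of their starts (horizontal distance between upper_frame and base_frame below 0.005 m and z of upper_frame in the frame of base_frame between 0.029 and 0.035 m and angle between upper_frame's own z axis and vertical below 0.03 rad and angle between the x axis of upper_frame and the x axis of base_frame, either way round below 0.06 rad and linear speed of upper_frame below 0.01 m/s and contact force between upper_frame and base_frame above 1 N and distance of each of jar_a, jar_b from where it was at the start of the episode below 0.02 m and angle between each of jar_a, jar_b's own z axis and vertical below 0.1 rad); the robot touches nothing.
It fails at once if the upper frame is rammed or dropped onto the base frame (over 60 N between them) (contact force between upper_frame and base_frame above 60 N).
It fails at once if a jar is tipped or shifted (angle between any of jar_a, jar_b's own z axis and vertical above 0.4 rad or distance of any of jar_a, jar_b from where it was at the start of the episode above 0.03 m).
It fails at once if the timer or the sachet is pushed away (distance of any of timer, sachet from where it was at the start of the episode above 0.03 m).
It also fails if it takes over 61 s, if anything falls off the work surface, if the arm or the gripper's body presses on something with over 40 N, if the wrist force passes 120 N, or if a joint passes its speed limit or range.

ROBOT

A 7-joint arm with a two-finger parallel gripper is mounted at the origin on a cart in front of the work surface, level with it; the furniture and walls round the work are solid. World frame = base frame: x ahead of the robot, y to its left, z up, the work surface at z = 0. Lengths are in m, angles in rad, forces in N, time in s.
With the tool pointing down it reaches from about 0.4 to 0.875 m from the base axis. Payload 19.3 kg.
Tool frame: the origin (TCP) lies midway between the tips of the shut fingers; the grasp point (between the pads) lies 19 mm behind it; z points along the fingers, y is the line along which they close (so a half turn about z gives the same grasp; the last joint's range is limited). The gripper opens to 85 mm and grips with 20 to 120 N. Pads are 22 mm wide; open, the fingers measure 114 mm over their backs; the gripper's body (76 mm by 85 mm) begins 54 mm behind the grasp point. The pads swing forward as they close: fully open they stand 13 mm farther back than shut.
Start: joints at [-1.413, 0.521, -0.036, 1.599, 0.021, 1.021, -0.113], TCP at [0.141, 0.609, 0.231] pointing down, gripper open.
Joint ranges: [-2.91, 2.91], [-0.3, 2.13], [-1.5, 1.42], [0.17, 2.43], [-1.26, 4.41], [0.16, 1.93], [-2.52, 2.52]. Speed limits (rad/s): [1.89, 1.89, 2.39, 2.39, 3.01, 3.01, 3.01].

INTERFACE

Orientations are given as [roll, pitch, yaw] about the fixed x, y, z axes, in that order (R = Rz(yaw) Ry(pitch) Rx(roll)).
In Python, from workcell import bot gives the robot as it stands.
- The arm moves only by the tool move_arm, never from a script. Its argument "series" is a list of rows, each a list of 3 entries, a list of its own where there are three numbers: the shift along the tool's x, y, z in cm, then the turn, a rotation vector about the tool's x, y, z in rad, then the opening in per cent of the stroke, from 0 (shut) to 100 (fully open). A call has 1 to 20 rows; each row is the pose to reach, as a shift and turn from the pose commanded when the call began, along the tool's axes at that moment; what a row does not reach only later rows make up. A row lasts 1/12 s, in which the tool goes at most 41.7 mm and 7.16 degrees, less where a joint would pass 70% of its speed; a pose out of reach is approached as far as the arm can. A call with a gripper value outside its range is refused whole. The fingers move at their own pace and stop on an object; "squeeze" is the grip in N (left out, the last holds). Time passes only in rows, so rows that repeat a pose let the fingers close. It gives the time, the measured TCP pose, the force, the opening and the grip force at its end, in the units of the state.
- bot.observe(): the state, without advancing time (a new reading comes with each control period).
- bot.grab_frame(name): name is "scene" or "top" or "wrist"; returns (picture, depth): 480x640x3 uint8, red, green, blue; 480x640 float32, m along the optical axis (not along the pixel's ray), 0 where there is no reading.
- bot.camera_params(name): a dict with "fovy" (degrees; the focal length in pixels is half the picture's height over the tangent of half this angle, whatever the lens; pixels are square), "cx", "cy" (the principal point, pixels), "dist_coeffs" ([k1, k2, p1, p2, k3] as OpenCV has them; the pictures are not rectified), "R" (3x3) and "t" (3): a world point X has camera coordinates R X + t; the wrist camera has in their place "tool_from_camera" (4x4, takes a point from camera to tool coordinates, whose origin is the TCP and whose axes are the flange's). Camera axes: x right, y down, z forward; pixel columns grow to the right and rows downward; lengths in m; the calibration is good to about 2 mm. A picture is of the moment at which its call begins: read the wrist's pose just before it. camera_params takes no time and is no camera call.
- bot.job_done(): hands the job in; it is judged then, once.
Trained networks look in the newest picture that a camera, given by its name, has taken for a name from the list of things; names that differ only in an ending like _2 or _b are one class to them, and where a whole thing is asked for, a point or a joint stands for the part that bears it (a point fixed in the world has none). Each returns a list of dicts, best first, with "conf" (0 to 1); they miss things now and then, are a little off and sometimes report something else, mostly with a low value. They report only what shows in the picture. A call takes as long as a camera call. They do not tell look-alikes from the thing itself.
- bot.find_in(camera, thing): "bbox" ([left, top, right, bottom] in pixels, round what is visible of it).
- bot.trace(camera, thing): "mask" (480x640 bool, what is visible of it) and "bbox" ([left, top, right, bottom] in pixels, round what is visible of it).
The state is a dict: "clock": time; "qpos": joint angles; "qd": joint speeds; "joint_efforts": joint torques, N m; "position": TCP position; "tool_rot": TCP orientation; "force": force on the tool from outside, world axes, zero at the start; "moment": the same for the moment, N m; "grip_width": finger opening in m; "finger_force": force on a finger pad.
Only numpy, scipy, OpenCV 4.12 (cv2) and the standard library are available. Lean on these libraries where they do the work, as an engineer would, in place of code of your own. Each camera call takes 0.05 s, during which the arm holds its last target. There are 200 camera calls.

## Working session

There is one attempt and no reset: what is moved stays moved. The work goes in short steps, Python scripts to look and compute and a tool call to move; the robot and the scene stay as the last step left them, time stands still between calls to the robot, and variables do not carry over. Pictures are saved under pics/ and viewed, at most 10 in all, crops included, and the job is handed in when it is done.

Besides the shell and the picture viewer there is one more tool, called after ">>>" by a JSON object that holds its "fn" and its "kwargs". move_arm: Moves the arm, as the interface text tells. Its arguments: {"type":"object","properties":{"series":{"type":"array"},"squeeze":{"type":"number"}},"required":["series"]}

```bash
mkdir -p pics; ls; cat > h.py <<'E'
import numpy as np, cv2
from scipy.spatial.transform import Rotation as Ro
from workcell import bot
def K(c):
    p=bot.camera_params(c); f=240/np.tan(np.radians(p['fovy'])/2)
    return np.array([[f,0,p['cx']],[0,f,p['cy']],[0,0,1]]),np.array(p['dist_coeffs'],float),p
def pose():
    s=bot.observe(); return Ro.from_euler('xyz',s['tool_rot']).as_matrix(),np.array(s['position'])
def cam2world(c,P,tp=None):
    k,d,p=K(c)
    if c=='wrist':
        T=np.array(p['tool_from_camera']); R,t=tp
        return (P@T[:3,:3].T+T[:3,3])@R.T+t
    return (P-np.array(p['t']))@np.array(p['R'])
def cloud(c,dep,mask,tp=None):
    k,d,p=K(c); v,u=np.nonzero(mask&(dep>0)); z=dep[v,u]
    n=cv2.undistortPoints(np.stack([u,v],1).astype(np.float64)[:,None],k,d)[:,0]
    return cam2world(c,np.c_[n*z[:,None],z],tp)
def project(c,X,tp=None):
    k,d,p=K(c); X=np.atleast_2d(X).astype(float)
    if c=='wrist':
        T=np.array(p['tool_from_camera']); R,t=tp
        P=((X-t)@R-T[:3,3])@T[:3,:3]
    else: P=X@np.array(p['R']).T+np.array(p['t'])
    return cv2.projectPoints(P,np.zeros(3),np.zeros(3),k,d)[0][:,0]
def save(n,im): cv2.imwrite('pics/'+n,im[:,:,::-1])
E
cat > a.py <<'E'
from h import *
s=bot.observe();print(s)
for c in ['scene','top']:
    im,d=bot.grab_frame(c);save(c+'0.png',im);np.savez(c+'0.npz',im=im,d=d)
    for t in ['upper_frame','base_frame','handle','foot','socket','jar_a','timer','sachet']:
        for r in bot.find_in(c,t)[:5]:print(c,t,np.round(r['bbox']).tolist(),round(r['conf'],2))
E
python3 a.py
```

```text
pics
{'clock': 0.0, 'qpos': array([-1.41321393,  0.52202918, -0.03632713,  1.60000657,  0.02116602,
        1.02111676, -0.11279018]), 'qd': array([ 0.00043793,  0.00170178, -0.00240525, -0.00095889, -0.00081421,
        0.00112476, -0.00031366]), 'joint_efforts': array([-5.87897848e-04, -9.27112412e+01,  1.97974496e+00, -3.69937992e+01,
        1.77438481e-02,  8.36632331e-03,  3.40574059e-05]), 'position': array([0.14108553, 0.6085106 , 0.2307168 ]), 'tool_rot': array([-3.14041764e+00,  5.61662582e-05,  2.91379210e+00]), 'force': array([ 0.22697727,  0.26924732, -0.60693128]), 'moment': array([ 0.0048607 , -0.0062572 , -0.01597922]), 'finger_force': 0.0, 'grip_width': 0.08502583708898952}
scene upper_frame [172.0, 180.0, 287.0, 294.0] 0.9
scene base_frame [373.0, 292.0, 475.0, 394.0] 0.76
scene handle [171.0, 179.0, 285.0, 292.0] 0.73
scene foot [174.0, 182.0, 286.0, 285.0] 0.84
scene socket [375.0, 285.0, 477.0, 393.0] 0.82
scene socket [374.0, 242.0, 430.0, 282.0] 0.26
scene jar_a [366.0, 395.0, 398.0, 445.0] 0.93
scene jar_a [407.0, 288.0, 432.0, 322.0] 0.82
scene jar_a [410.0, 312.0, 442.0, 359.0] 0.56
scene timer [343.0, 217.0, 379.0, 252.0] 0.6
scene sachet [370.0, 243.0, 432.0, 280.0] 0.73
top upper_frame [169.0, 208.0, 257.0, 311.0] 0.85
top upper_frame [365.0, 209.0, 471.0, 318.0] 0.19
top base_frame [365.0, 211.0, 471.0, 318.0] 0.6
top handle [166.0, 206.0, 260.0, 312.0] 0.66
top foot [169.0, 211.0, 262.0, 314.0] 0.98
top foot [362.0, 212.0, 472.0, 318.0] 0.7
top socket [366.0, 209.0, 472.0, 315.0] 0.88
top jar_a [419.0, 341.0, 446.0, 362.0] 0.96
top jar_a [400.0, 236.0, 420.0, 258.0] 0.79
top timer [288.0, 156.0, 324.0, 183.0] 0.6
top sachet [330.0, 152.0, 371.0, 202.0] 0.83
```

```bash
python3 - <<'E'
from h import *
a=np.load('scene0.npz')['im'][140:460,130:530];b=np.load('top0.npz')['im'][120:400,120:520]
save('s1.png',cv2.resize(a,None,fx=1.9,fy=1.9,interpolation=2)[:600,:800]);save('t1.png',cv2.resize(b,None,fx=2,fy=2,interpolation=2))
E
```

```text
(no output)
```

View pics/s1.png

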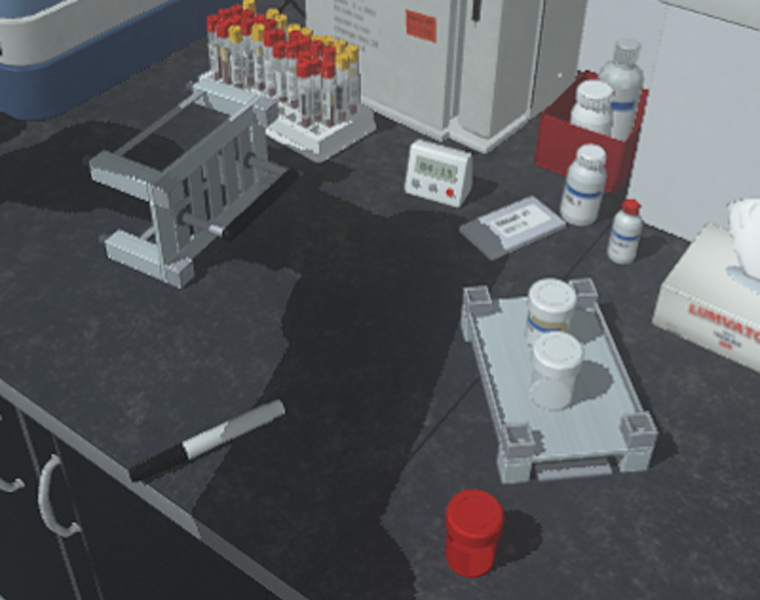

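View pics/t1.png

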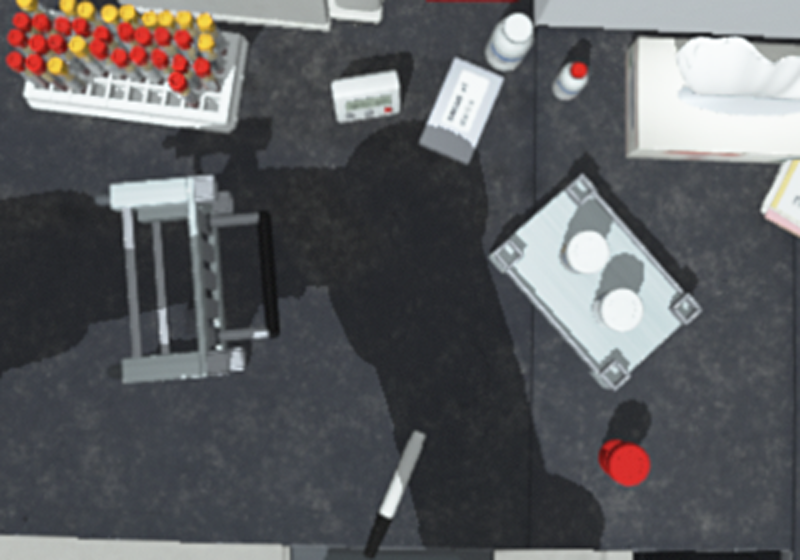

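The candidates are the grey lying frame with the black handle (top ≈(213,260), bar ≈(254,257)) and the handle-less base frame with white jars (top ≈(418,264)). The red jar (top ≈(434,351)) is the look-alike to leave alone. I choose the lying frame at top (213,260), and measure both frames next.

```bash
cat > m.py <<'E'
from h import *
A={}
for c in ['scene','top']:
    z=np.load(c+'0.npz');A[c]=cloud(c,z['d'],np.ones((480,640),bool)).reshape(-1,3) 
for c in A:
    P=A[c]; print(c,'table z',np.median(P[(abs(P[:,2])<.02),2]))
z=np.load('top0.npz');P=A['top']
print(project('top',[[.6,0,0],[.6,.3,0]]))
def box(c,b):
    z=np.load(c+'0.npz');m=np.zeros((480,640),bool);m[b[1]:b[3],b[0]:b[2]]=1
    return cloud(c,z['d'],m)
def rect(Q,n):
    r=cv2.minAreaRect((Q[:,:2]*1000).astype(np.float32));print(n,len(Q),np.round(r[0],1),np.round(r[1],1),r[2])
for c,b in [('top',(160,195,272,325)),('scene',(160,170,300,305))]:
    U=box(c,b);U=U[(U[:,2]>.01)&(U[:,2]<.14)]
    print(c,np.histogram(U[:,2],bins=np.arange(0,.15,.01)))
    rect(U,'all');T=U[(U[:,2]>.105)];rect(T,'top side');print(np.median(T[:,2]))
    H=U[(U[:,2]>.045)&(U[:,2]<.085)];rect(H,'mid')
for c,b in [('top',(358,200,480,325)),('scene',(365,270,485,405))]:
    U=box(c,b)
    B=U[(U[:,2]>.04)&(U[:,2]<.052)];rect(B,'rims'); B=U[(U[:,2]>.02)&(U[:,2]<.052)];rect(B,'base')
    J=U[(U[:,2]>.08)&(U[:,2]<.1)];print('jars',len(J),J.mean(0)); rect(J,'jars')
E
python3 m.py
```

```text
scene table z -0.0013187355739518515
top table z 0.00010369789200679947
[[329.54090327 236.63527181]
 [184.21827987 232.55624854]]
top (array([   0,  152,  372,   25,   31,   61,  780,   46,   44,   40,  121,
       1311,  657,    0]), array([0.  , 0.01, 0.02, 0.03, 0.04, 0.05, 0.06, 0.07, 0.08, 0.09, 0.1 ,
       0.11, 0.12, 0.13, 0.14]))
all 3640 [542.9 216.5] [181.2 152.2] 6.980897903442383
top side 2030 [540.2 238.4] [181.2 108.1] 6.980896949768066
0.11925257669384806
mid 927 [552.3 174.1] [144.1  66.6] 7.697956085205078
scene (array([   0,  903,  995,  544,  540,  717,  964,  398,  270,  387,  634,
       1417,    8,    0]), array([0.  , 0.01, 0.02, 0.03, 0.04, 0.05, 0.06, 0.07, 0.08, 0.09, 0.1 ,
       0.11, 0.12, 0.13, 0.14]))
all 7777 [602.3 320.3] [323.8 359.4] 4.99392557144165
top side 1745 [590.6 242.9] [287.  112.6] 7.486201763153076
0.11659125621689412
mid 2503 [642.7 289.1] [406.5 271.4] 66.5488052368164
rims 400 [ 552.9 -175.3] [180.3 121.6] 42.59196853637695
base 4635 [ 553.  -175.6] [181.  121.6] 42.40763854980469
jars 729 [ 0.55184968 -0.17175834  0.08725665]
jars 729 [ 551.9 -172.2] [103.2  41. ] 30.960899353027344
rims 788 [ 579.5 -205.6] [182.3 198.7] 42.51346206665039
base 5735 [ 604.8 -182.7] [250.8 198.8] 42.78725814819336
jars 852 [ 0.54733354 -0.17711563  0.08532154]
jars 852 [ 552.1 -174.8] [104.5  40.6] 31.3635196685791
```

```bash
cat >> h.py <<'E'
def tgt(p,yaw,tilt=0,g=0):
    """tool x at yaw deg, tool z down; tilt deg about tool x; p = point g m behind TCP"""
    R=Ro.from_euler('z',yaw,degrees=True)*Ro.from_euler('x',180+tilt,degrees=True); R=R.as_matrix()
    return R,np.array(p)+g*R[:,2]
def go(p,yaw,tilt=0,g=0):
    R0,p0=pose(); R,pt=tgt(p,yaw,tilt,g)
    print('TCP',np.round(pt,4),'z',np.round(R[:,2],2),'shift cm',np.round(R0.T@(pt-p0)*100,2).tolist(),'rot',np.round(Ro.from_matrix(R0.T@R).as_rotvec(),3).tolist())
E
python3 -c "
from h import *
go([.551,.12,.30],7)
go([.551,.12,.30],7,45)"
```

```text
TCP [0.551 0.12  0.3  ] z [ 0. -0. -1.] shift cm [-50.96, -38.36, -6.87] rot [0.0, -0.0, 2.792]
TCP [0.551 0.12  0.3  ] z [-0.09  0.7  -0.71] shift cm [-50.96, -38.36, -6.87] rot [0.19, 1.076, 2.598]
```

>>> {"fn": "move_arm", "kwargs": {"series": [[[-20, -15, -7], [0, 0, 0.8], 100], [[-51, -38.4, -7], [0, 0, 2.79], 100], [[-51, -38.4, -7], [0, 0, 2.79], 100], [[-51, -38.4, -7], [0, 0, 2.79], 100], [[-51, -38.4, -7], [0, 0, 2.79], 100], [[-51, -38.4, -7], [0, 0, 2.79], 100], [[-51, -38.4, -7], [0, 0, 2.79], 100], [[-51, -38.4, -7], [0, 0, 2.79], 100], [[-51, -38.4, -7], [0, 0, 2.79], 100], [[-51, -38.4, -7], [0, 0, 2.79], 100], [[-51, -38.4, -7], [0, 0, 2.79], 100], [[-51, -38.4, -7], [0, 0, 2.79], 100], [[-51, -38.4, -7], [0, 0, 2.79], 100], [[-51, -38.4, -7], [0, 0, 2.79], 100], [[-51, -38.4, -7], [0, 0, 2.79], 100], [[-51, -38.4, -7], [0, 0, 2.79], 100], [[-51, -38.4, -7], [0, 0, 2.79], 100], [[-51, -38.4, -7], [0, 0, 2.79], 100], [[-51, -38.4, -7], [0, 0, 2.79], 100], [[-51, -38.4, -7], [0, 0, 2.79], 100]]}}

```text
clock: 2.57
position: [0.5513, 0.1195, 0.3013]
tool_rot: [-3.141, -0.0, 0.407]
force: [0.0, 0.5, -0.2]
grip_width: 0.0855
finger_force: 0.0
```

>>> {"fn": "move_arm", "kwargs": {"series": [[[0, 0, 0], [0, 0, 0.28], 60], [[0, 0, 0], [0, 0, 0.28], 60], [[0, 0, 0], [0, 0, 0.28], 60], [[0, 0, 0], [0, 0, 0.28], 60]]}}

```text
clock: 2.9
position: [0.5512, 0.1198, 0.3012]
tool_rot: [3.141, 0.0, 0.132]
force: [-0.6, -0.3, -0.4]
grip_width: 0.0514
finger_force: 0.0
```

```bash
cat > w.py <<'E'
from h import *
import sys
n=sys.argv[1]
tp=pose();im,d=bot.grab_frame('wrist');np.savez(n+'.npz',im=im,d=d,R=tp[0],t=tp[1])
s=bot.observe();print(np.round(s['qpos'],2),tp[1])
U=cloud('wrist',d,np.ones((480,640),bool),tp)
B=im.reshape(-1,3)[(d>0).ravel()].max(1)<60
H=U[B&(U[:,2]>.045)&(U[:,2]<.08)&(abs(U[:,0]-.551)<.08)&(abs(U[:,1]-.147)<.03)]
if len(H)>50:
    r=cv2.minAreaRect((H[:,:2]*1000).astype(np.float32));print('bar',len(H),np.round(r[0],1),np.round(r[1],1),r[2],'top z',np.percentile(H[:,2],95), 'med', np.median(H,0))
T=U[(U[:,2]>.105)&(U[:,2]<.13)]
r=cv2.minAreaRect((T[:,:2]*1000).astype(np.float32));print('side',len(T),np.round(r[0],1),np.round(r[1],1),r[2])
for x in project('wrist',[[.551,.147,.06],[.605,.154,.06],[.497,.140,.06]],tp): cv2.circle(im,tuple(int(v) for v in x),4,(0,255,0),1)
save(n+'.png',im)
E
python3 w.py w1; python3 -c "
from h import *
go([.551,.147,.06],7,45,.019-.10); go([.551,.147,.06],7,45,.019)"
```

```text
[-0.87  0.45  0.79  1.7  -0.35  1.13 -1.41] [0.55120343 0.11979408 0.30121709]
bar 910 [551.5 146.9] [120.3  13.7] 6.665024280548096 top z 0.06697869286475261 med [0.55580473 0.14629096 0.06496541]
side 7573 [585.5 243.8] [272.  110.5] 6.813499927520752
TCP [0.558  0.0902 0.1173] z [-0.09  0.7  -0.71] shift cm [0.27, 3.02, 18.4] rot [0.786, 0.005, 0.012]
TCP [0.5494 0.1603 0.0466] z [-0.09  0.7  -0.71] shift cm [0.37, -4.05, 25.47] rot [0.786, 0.005, 0.012]
```

View pics/w1.png

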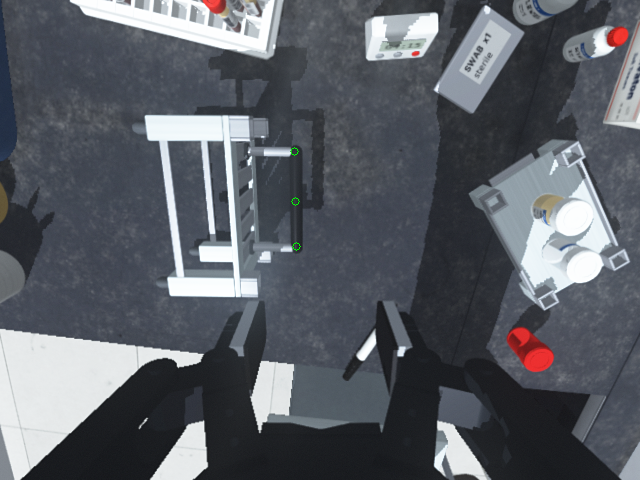

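The wrist view confirms the black bar at (295,200), running (294,152) to (296,246). That matches the projected points, so I'll move to the tilted approach.

>>> {"fn": "move_arm", "kwargs": {"series": [[[0.3, 3, 4], [0.2, 0, 0], 60], [[0.3, 3, 8], [0.4, 0, 0], 60], [[0.3, 3, 12], [0.6, 0, 0], 60], [[0.3, 3, 16], [0.786, 0.005, 0.01], 60], [[0.3, 3, 18.4], [0.786, 0.005, 0.01], 60], [[0.3, 3, 18.4], [0.786, 0.005, 0.01], 60], [[0.3, 3, 18.4], [0.786, 0.005, 0.01], 60], [[0.3, 3, 18.4], [0.786, 0.005, 0.01], 60], [[0.3, 3, 18.4], [0.786, 0.005, 0.01], 60]]}}

```text
clock: 3.7
position: [0.5577, 0.0868, 0.115]
tool_rot: [-2.351, 0.002, 0.118]
force: [0.3, 0.0, -1.3]
grip_width: 0.0514
finger_force: 0.0
```

```bash
python3 -c "
from h import *
print(np.round(bot.observe()['qpos'],2))
go([.5515,.147,.06],6.8,45,.019)"
```

```text
[-0.05  0.81  0.29  1.8  -1.07  1.2  -0.52]
TCP [0.5499 0.1603 0.0466] z [-0.08  0.7  -0.71] shift cm [0.1, -0.34, 10.08] rot [-0.005, 0.001, -0.002]
```

>>> {"fn": "move_arm", "kwargs": {"series": [[[0.1, -0.3, 3], [0, 0, 0], 60], [[0.1, -0.3, 6], [0, 0, 0], 60], [[0.1, -0.3, 8.5], [0, 0, 0], 60], [[0.1, -0.3, 10], [0, 0, 0], 60], [[0.1, -0.3, 10], [0, 0, 0], 60], [[0.1, -0.3, 10], [0, 0, 0], 60]]}}

```text
clock: 4.2
position: [0.5503, 0.1633, 0.0493]
tool_rot: [-2.357, -0.002, 0.125]
force: [0.6, -0.6, -0.7]
grip_width: 0.0508
finger_force: 0.0
```

```bash
python3 -c "
from h import *
print(np.round(bot.observe()['qpos'],2))
go([.5515,.147,.06],6.8,45,.019)"
```

```text
[-0.13  0.89  0.2   1.85 -1.19  1.04 -0.46]
TCP [0.5499 0.1603 0.0466] z [-0.08  0.7  -0.71] shift cm [-0.07, 0.4, -0.02] rot [0.001, 0.004, 0.006]
```

>>> {"fn": "move_arm", "kwargs": {"series": [[[0, 0.4, 0], [0, 0, 0], 60], [[0, 0.4, 0], [0, 0, 0], 0], [[0, 0.4, 0], [0, 0, 0], 0], [[0, 0.4, 0], [0, 0, 0], 0], [[0, 0.4, 0], [0, 0, 0], 0], [[0, 0.4, 0], [0, 0, 0], 0], [[0, 0.4, 0], [0, 0, 0], 0], [[0, 0.4, 0], [0, 0, 0], 0]], "squeeze": 100}}

```text
clock: 4.87
position: [0.5511, 0.1595, 0.0465]
tool_rot: [-2.356, -0.002, 0.122]
force: [-0.3, -2.4, 5.6]
grip_width: 0.011
finger_force: 97.5
```

```bash
python3 -c "
from h import *
print(bot.observe()['finger_force'],bot.observe()['force'])
go([.5515,.147,.20],6.8,45,.019)
go([.5515,.147,.20],6.8,-45,.019)"
```

```text
97.54017233848572 [-0.29619399 -2.43013261  5.60972491]
TCP [0.5499 0.1603 0.1866] z [-0.08  0.7  -0.71] shift cm [-0.08, -9.98, -9.83] rot [-0.001, 0.001, 0.004]
TCP [0.5531 0.1337 0.1866] z [ 0.08 -0.7  -0.71] shift cm [-0.09, -8.08, -11.73] rot [-1.571, -0.002, 0.004]
```

>>> {"fn": "move_arm", "kwargs": {"series": [[[0, -1, -1], [0, 0, 0], 0], [[0, -2.5, -2.5], [0, 0, 0], 0], [[0, -4, -4], [0, 0, 0], 0], [[0, -6, -6], [0, 0, 0], 0], [[0, -8, -8], [0, 0, 0], 0], [[0, -10, -10], [0, 0, 0], 0], [[0, -10, -10], [0, 0, 0], 0], [[0, -10, -10], [0, 0, 0], 0]]}}

```text
clock: 5.53
position: [0.5509, 0.1595, 0.189]
tool_rot: [-2.356, -0.004, 0.123]
force: [-0.9, -0.6, -4.7]
grip_width: 0.0112
finger_force: 97.8
```

```bash
python3 -c "
from h import *
im,d=bot.grab_frame('scene');save('s2.png',cv2.resize(im[120:360,120:440],None,fx=1.8,fy=1.8))
print(bot.observe()['force'],bot.observe()['moment'],bot.observe()['grip_width'],np.round(bot.observe()['qpos'],2))
go([.5515,.147,.20],6.8,0,.019)
go([.5515,.147,.20],6.8,-45,.019)"
```

```text
[-0.67987679 -0.1421034  -5.80395284] [-1.74227878 -0.18192814  0.03547291] 0.010794655756957766 [-0.18  0.66  0.28  1.83 -1.06  1.18 -0.69]
TCP [0.5515 0.147  0.181 ] z [ 0. -0. -1.] shift cm [-0.05, 1.37, -0.43] rot [-0.785, 0.0, 0.005]
TCP [0.5531 0.1337 0.1866] z [ 0.08 -0.7  -0.71] shift cm [-0.05, 1.93, -1.77] rot [-1.571, -0.002, 0.005]
```

View pics/s2.png

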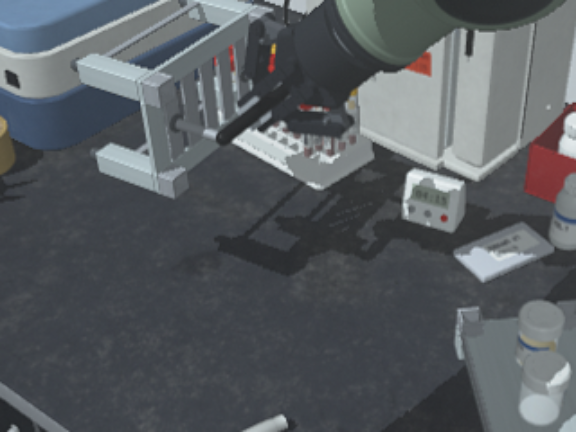

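The frame is held rigidly and clear of the table: bar end at (225,140), jars and base undisturbed. Next I rotate it upright.

>>> {"fn": "move_arm", "kwargs": {"series": [[[0, 0.3, -0.1], [-0.12, 0, 0], 0], [[0, 0.5, -0.2], [-0.24, 0, 0], 0], [[0, 0.7, -0.2], [-0.36, 0, 0], 0], [[0, 0.9, -0.3], [-0.48, 0, 0], 0], [[0, 1.1, -0.4], [-0.6, 0, 0], 0], [[0, 1.3, -0.4], [-0.72, 0, 0], 0], [[0, 1.5, -0.6], [-0.84, 0, 0], 0], [[0, 1.6, -0.8], [-0.96, 0, 0], 0], [[0, 1.7, -1.0], [-1.08, 0, 0], 0], [[0, 1.8, -1.2], [-1.2, 0, 0], 0], [[0, 1.9, -1.4], [-1.32, 0, 0], 0], [[0, 1.9, -1.6], [-1.44, 0, 0], 0], [[0, 1.9, -1.8], [-1.57, 0, 0], 0], [[0, 1.9, -1.8], [-1.57, 0, 0], 0], [[0, 1.9, -1.8], [-1.57, 0, 0], 0], [[0, 1.9, -1.8], [-1.57, 0, 0], 0], [[0, 1.9, -1.8], [-1.57, 0, 0], 0]]}}

```text
clock: 7.0
position: [0.554, 0.1323, 0.1876]
tool_rot: [2.362, -0.002, 0.12]
force: [-0.3, -0.1, -4.1]
grip_width: 0.0106
finger_force: 98.6
```

```bash
python3 -c "
from h import *
im,d=bot.grab_frame('scene');save('s3.png',cv2.resize(im[100:340,120:440],None,fx=1.8,fy=1.8));np.savez('s3.npz',d=d,im=im)
r=bot.trace('scene','upper_frame')
U=cloud('scene',d,r[0]['mask']);print(r[0]['conf'],np.percentile(U,[1,5,50,95,99],axis=0))
print(bot.observe()['force'],bot.observe()['moment'],np.round(bot.observe()['qpos'],2))
go([.5515,.147,.15],6.8,-45,.019)"
```

```text
0.81 [[ 0.45502985  0.07517029 -0.00182701]
 [ 0.45713934  0.07738767  0.07100737]
 [ 0.52115217  0.13246144  0.14163363]
 [ 0.63762657  0.19450825  0.19577669]
 [ 0.71280341  0.28610683  0.20453014]]
[-0.0711074  -0.11900986 -4.0832073 ] [ 1.33054069  0.18115264 -0.03408038] [-1.26  0.98  0.99  1.7  -0.05  1.06 -1.86]
TCP [0.5531 0.1337 0.1366] z [ 0.08 -0.7  -0.71] shift cm [-0.09, -3.67, 3.55] rot [-0.006, -0.002, -0.0]
```

View pics/s3.png

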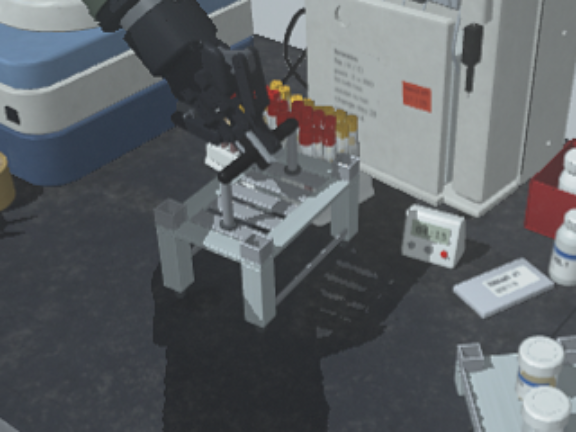

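The frame is upright in the air, with its cups at (170,215), (257,245) and (347,165). Now I lower it.

>>> {"fn": "move_arm", "kwargs": {"series": [[[0, -0.7, 0.7], [0, 0, 0], 0], [[0, -1.6, 1.6], [0, 0, 0], 0], [[0, -2.4, 2.4], [0, 0, 0], 0], [[0, -3, 3], [0, 0, 0], 0], [[0, -3.4, 3.4], [0, 0, 0], 0], [[0, -3.6, 3.5], [0, 0, 0], 0], [[0, -3.6, 3.5], [0, 0, 0], 0], [[0, -3.6, 3.5], [0, 0, 0], 0]]}}

```text
clock: 7.77
position: [0.5539, 0.1346, 0.1366]
tool_rot: [2.357, -0.001, 0.123]
force: [0.4, 0.5, -4.7]
grip_width: 0.0111
finger_force: 98.7
```

```bash
python3 -c "
from h import *
print(bot.observe()['force'],bot.observe()['moment'])
z=np.load('s3.npz');m=np.zeros((480,640),bool);m[170:285,190:330]=1
U=cloud('scene',z['d'],m)
# old cloud, frame raised: deck top / cups
for lo,hi in [(.138,.150),(.158,.166)]:
    Q=U[(U[:,2]>lo)&(U[:,2]<hi)&(abs(U[:,0]-.55)<.1)&(abs(U[:,1]-.147)<.065)]
    A=np.c_[Q[:,:2]-[.55,.147],np.ones(len(Q))];print(len(Q),np.linalg.lstsq(A,Q[:,2],rcond=None)[0])
go([.5515,.147,.147],6.8,-45,.019)"
```

```text
[ 0.43651629  0.45655976 -4.7368333 ] [ 1.39237802  0.14166304 -0.03069024]
2905 [-0.00093231  0.01867312  0.14264681]
237 [0.00128015 0.01817879 0.16068398]
TCP [0.5531 0.1337 0.1336] z [ 0.08 -0.7  -0.71] shift cm [-0.09, -0.15, 0.27] rot [-0.001, -0.004, 0.002]
```

>>> {"fn": "move_arm", "kwargs": {"series": [[[0, -0.1, 0.1], [0, 0, 0], 0], [[0, -0.2, 0.2], [0, 0, 0], 0], [[0, -0.2, 0.2], [0, 0, 0], 0]]}}

```text
clock: 8.02
position: [0.5544, 0.1347, 0.1352]
tool_rot: [2.357, -0.002, 0.123]
force: [-4.5, 5.2, 17.0]
grip_width: 0.0108
finger_force: 101.1
```

Contact. Release, then back off along the tool.

>>> {"fn": "move_arm", "kwargs": {"series": [[[0, 0, 0], [0, 0, 0], 15], [[0, 0, 0], [0, 0, 0], 30], [[0, 0, 0], [0, 0, 0], 40], [[0, 0, 0], [0, 0, 0], 45], [[0, 0, 0], [0, 0, 0], 45], [[0, 0, 0], [0, 0, 0], 45], [[0, 0, -2], [0, 0, 0], 45], [[0, 0, -4], [0, 0, 0], 45], [[0, 0, -7], [0, 0, 0], 45], [[0, 0, -10], [0, 0, 0], 45], [[0, 0, -10], [0, 0, 0], 45]], "squeeze": 60}}

```text
clock: 8.93
position: [0.546, 0.209, 0.2072]
tool_rot: [2.36, -0.004, 0.127]
force: [0.7, 1.0, -0.5]
grip_width: 0.0381
finger_force: 0.0
```

```bash
python3 -c "
from h import *
go([.5515,.147,.27],6.8,0,.019)
go([.5515,.147,.30],6.8,0,.019)"
```

```text
TCP [0.5515 0.147  0.251 ] z [ 0. -0. -1.] shift cm [-0.22, 7.5, 1.27] rot [0.781, -0.007, 0.007]
TCP [0.5515 0.147  0.281 ] z [ 0. -0. -1.] shift cm [-0.21, 9.61, -0.86] rot [0.781, -0.007, 0.007]
```

>>> {"fn": "move_arm", "kwargs": {"series": [[[0, 3, -3], [0.1, 0, 0], 45], [[-0.2, 6, -4], [0.3, 0, 0], 45], [[-0.2, 8.5, -2], [0.5, 0, 0], 45], [[-0.2, 9.6, -0.9], [0.78, -0.007, 0.007], 45], [[-0.2, 9.6, -0.9], [0.78, -0.007, 0.007], 45], [[-0.2, 9.6, -0.9], [0.78, -0.007, 0.007], 45], [[-0.2, 9.6, -0.9], [0.78, -0.007, 0.007], 45], [[-0.2, 9.6, -0.9], [0.78, -0.007, 0.007], 45], [[-0.2, 9.6, -0.9], [0.78, -0.007, 0.007], 45], [[-0.2, 9.6, -0.9], [0.78, -0.007, 0.007], 45]]}}

```text
clock: 9.77
position: [0.5503, 0.1439, 0.278]
tool_rot: [3.136, 0.004, 0.115]
force: [-0.5, -0.1, 0.0]
grip_width: 0.0385
finger_force: 0.0
```

```bash
cat > f.py <<'E'
from h import *
tp=pose();im,d=bot.grab_frame('wrist')
s=bot.observe();print(np.round(s['qpos'],2))
it,dt=bot.grab_frame('top')
def rep(U,C,n):
    W=(abs(U[:,0]-.55)<.13)&(abs(U[:,1]-.147)<.11)
    for nm,lo,hi in [('bar',.138,.162),('cups',.103,.115),('deck+',.086,.115)]:
        Q=U[W&(U[:,2]>lo)&(U[:,2]<hi)&((C.max(1)<70) if nm=='bar' else (C.max(1)>75))]
        if len(Q)<20: continue
        r=cv2.minAreaRect((Q[:,:2]*1000).astype(np.float32))
        c=Q[:,:2].mean(0);A=np.c_[Q[:,:2]-c,np.ones(len(Q))]
        print(n,nm,len(Q),np.round(r[0],1),np.round(r[1],1),round(r[2],1),'plane',np.round(np.linalg.lstsq(A,Q[:,2],rcond=None)[0],4))
rep(cloud('top',dt,dt>0),it.reshape(-1,3)[(dt>0).ravel()],'top')
rep(cloud('wrist',d,d>0,tp),im.reshape(-1,3)[(d>0).ravel()],'wrist')
save('w4.png',np.hstack([im[:,100:540],it[150:400,120:480][:, :]]) if 0 else im); save('t4.png',it)
np.savez('w4.npz',im=im,d=d,R=tp[0],t=tp[1])
E
python3 f.py
```

```text
[-0.92  0.5   0.82  1.72 -0.4   1.1  -1.44]
top bar 118 [512.9 142.9] [43.  10.4] 1.9 plane [-0.0105  0.429   0.1521]
top cups 158 [554.9 118.7] [179.9  56.8] 7.0 plane [ 0.0009 -0.0228  0.1092]
top deck+ 1950 [553.6 130.3] [180.5  80.3] 7.0 plane [ 0.0133 -0.0597  0.093 ]
wrist bar 857 [550.6 149.1] [119.   12.6] 6.6 plane [-0.012   0.0238  0.152 ]
wrist cups 1238 [550.4 149.4] [180.1 120.4] 6.9 plane [0.0052 0.0016 0.1085]
wrist deck+ 17462 [550.2 149.2] [180.9 120.6] 7.1 plane [0.0032 0.0013 0.0925]
```

View pics/w4.png

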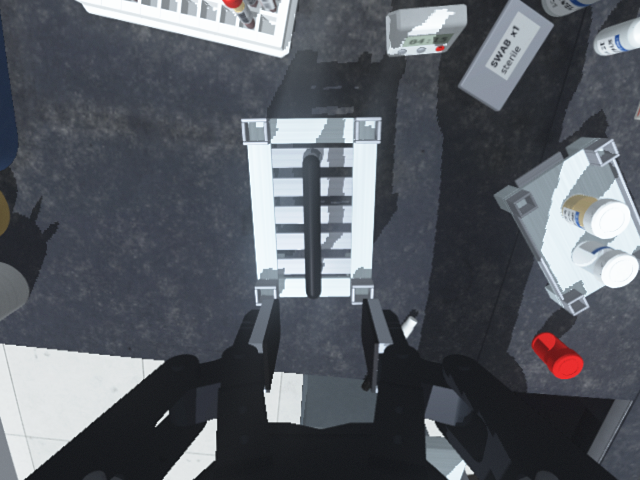

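The frame stands upright on the worktop with its bar running (312,155)–(315,295), level to 0.005 rad. I regrasp from above.

```bash
python3 -c "
from h import *
go([.5503,.1493,.147],7,0,.019)"
```

```text
TCP [0.5503 0.1493 0.128 ] z [ 0. -0. -1.] shift cm [0.12, -0.57, 14.98] rot [0.006, 0.004, -0.006]
```

>>> {"fn": "move_arm", "kwargs": {"series": [[[0.1, -0.5, 4], [0, 0, 0], 50], [[0.1, -0.5, 8], [0, 0, 0], 50], [[0.1, -0.5, 10], [0, 0, 0], 50], [[0.1, -0.5, 10], [0, 0, 0], 50], [[0.1, -0.5, 10], [0, 0, 0], 50]]}}

```text
clock: 10.28
position: [0.5504, 0.1483, 0.1782]
tool_rot: [3.136, 0.005, 0.115]
force: [0.1, -0.4, -0.5]
grip_width: 0.0423
finger_force: 0.0
```

```bash
python3 -c "
from h import *
go([.5503,.1493,.147],7,0,.019)"
```

```text
TCP [0.5503 0.1493 0.128 ] z [ 0. -0. -1.] shift cm [0.02, -0.13, 5.02] rot [0.006, 0.005, -0.007]
```

>>> {"fn": "move_arm", "kwargs": {"series": [[[0, -0.1, 3], [0.006, 0.005, -0.007], 50], [[0, -0.1, 5], [0.006, 0.005, -0.007], 50], [[0, -0.1, 5], [0.006, 0.005, -0.007], 50], [[0, -0.1, 5], [0.006, 0.005, -0.007], 0], [[0, -0.1, 5], [0.006, 0.005, -0.007], 0], [[0, -0.1, 5], [0.006, 0.005, -0.007], 0], [[0, -0.1, 5], [0.006, 0.005, -0.007], 0], [[0, -0.1, 5], [0.006, 0.005, -0.007], 0], [[0, -0.1, 5], [0.006, 0.005, -0.007], 0]], "squeeze": 60}}

```text
clock: 11.03
position: [0.5515, 0.1496, 0.1304]
tool_rot: [-3.138, -0.005, 0.122]
force: [-0.1, 3.2, 7.4]
grip_width: 0.0121
finger_force: 58.4
```

```bash
python3 - <<'E'
from h import *
R,p=pose();print(bot.observe()['force'])
# base frame from wrist picture w4
z=np.load('w4.npz');U=cloud('wrist',z['d'],z['d']>0,(z['R'],z['t']))
W=(abs(U[:,0]-.553)<.14)&(abs(U[:,1]+.1755)<.14)
for lo,hi in [(.042,.052),(.022,.052)]:
    Q=U[W&(U[:,2]>lo)&(U[:,2]<hi)];r=cv2.minAreaRect((Q[:,:2]*1000).astype(np.float32));print(len(Q),r)
go([.5503,.1493,.147],7,0,.019)
go([.553,-.1755,.30],42.5,0,.019)
E
```

```text
[-0.12834043  3.20320258  7.41853859]
1265 ((553.0616455078125, -175.90757751464844), (181.20367431640625, 120.48656463623047), 42.759979248046875)
11267 ((553.080810546875, -175.52435302734375), (181.99530029296875, 121.6358871459961), 42.999656677246094)
TCP [0.5503 0.1493 0.128 ] z [ 0. -0. -1.] shift cm [-0.13, 0.02, 0.24] rot [-0.003, -0.005, -0.001]
TCP [ 0.553  -0.1755  0.281 ] z [ 0. -0. -1.] shift cm [-3.72, 32.24, -15.18] rot [-0.002, -0.006, -0.62]
```

>>> {"fn": "move_arm", "kwargs": {"series": [[[0, 0, -1], [0, 0, 0], 0], [[0, 0, -3], [0, 0, 0], 0], [[0, 0, -6], [0, 0, 0], 0], [[0, 0, -10], [0, 0, 0], 0], [[0, 0, -14], [0, 0, 0], 0], [[-0.5, 3, -15], [0, 0, -0.1], 0], [[-1, 6, -15], [0, 0, -0.2], 0], [[-1.5, 10, -15], [0, 0, -0.3], 0], [[-2, 14, -15], [0, 0, -0.4], 0], [[-2.5, 18, -15], [0, 0, -0.5], 0], [[-3, 22, -15], [0, 0, -0.62], 0], [[-3.4, 26, -15], [0, 0, -0.62], 0], [[-3.6, 29, -15], [0, 0, -0.62], 0], [[-3.7, 31, -15], [0, 0, -0.62], 0], [[-3.7, 32.2, -15], [0, 0, -0.62], 0], [[-3.7, 32.2, -15], [0, 0, -0.62], 0], [[-3.7, 32.2, -15], [0, 0, -0.62], 0], [[-3.7, 32.2, -15], [0, 0, -0.62], 0]]}}

```text
clock: 12.53
position: [0.5524, -0.1746, 0.2781]
tool_rot: [-3.141, -0.003, 0.742]
force: [-0.4, 0.7, -4.4]
grip_width: 0.0119
finger_force: 59.0
```

```bash
cat > g.py <<'E'
from h import *
import sys
tp=pose();im,d=bot.grab_frame('wrist');s=bot.observe()
print('q',np.round(s['qpos'],2),'F',np.round(s['force'],1),'M',np.round(s['moment'],2),'tcp',np.round(tp[1],4))
U=cloud('wrist',d,d>0,tp);C=im.reshape(-1,3)[(d>0).ravel()]
h0=tp[1][2]+.019-.147
W=(np.hypot(U[:,0]-tp[1][0],U[:,1]-tp[1][1])<.125)&(C.max(1)>75)
for nm,lo,hi in [('cups',.104,.117),('deck+',.084,.117),('deck',.086,.097)]:
    Q=U[W&(U[:,2]>h0+lo)&(U[:,2]<h0+hi)]
    r=cv2.minAreaRect((Q[:,:2]*1000).astype(np.float32));c=Q[:,:2].mean(0)
    A=np.c_[Q[:,:2]-c,np.ones(len(Q))];a=np.linalg.lstsq(A,Q[:,2],rcond=None)[0]
    e=Q[:,2]-A@a; k=abs(e)<.003; a=np.linalg.lstsq(A[k],Q[k,2],rcond=None)[0]
    print(nm,len(Q),np.round(r[0],1),np.round(r[1],1),round(r[2],2),'plane',np.round(a,4),'feet z',round(a[2]-(.11 if nm=='cups' else .092),4))
save(sys.argv[1]+'.png',im)
go([.553,-.1757,tp[1][2]],42.7,0,0)
E
python3 g.py w5
```

```text
q [-0.26  0.48  0.67  1.69 -0.33  1.09 -0.32] F [ 0.1 -0.1 -3.9] M [-0.02  0.02  0.02] tcp [ 0.5524 -0.1746  0.2781]
cups 2419 [ 605.6 -126.4] [ 33.5 120.4] 42.52 plane [-0.0025  0.0027  0.2567] feet z 0.1467
deck+ 38100 [ 551.7 -175.5] [179.7 121.1] 42.56 plane [0.0032 0.009  0.239 ] feet z 0.147
deck 34662 [ 551.9 -175.5] [179.8 120.9] 42.92 plane [-0.0012  0.0047  0.2387] feet z 0.1467
TCP [ 0.553  -0.1757  0.2781] z [ 0. -0. -1.] shift cm [-0.05, 0.13, -0.01] rot [-0.001, -0.003, -0.003]
```

View pics/w5.png

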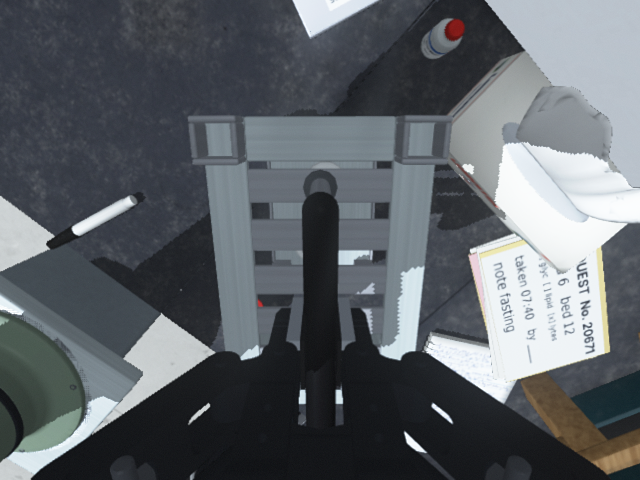

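The frame is held level over the base, with front cups at (215,140) and (423,140). It needs about 1 mm of correction before lowering to just above the sockets.

>>> {"fn": "move_arm", "kwargs": {"series": [[[0.08, 0.1, 0], [0, -0.003, 0], 0], [[0.08, 0.1, 2], [0, -0.003, 0], 0], [[0.08, 0.1, 4], [0, -0.003, 0], 0], [[0.08, 0.1, 6], [0, -0.003, 0], 0], [[0.08, 0.1, 7.5], [0, -0.003, 0], 0], [[0.08, 0.1, 8.5], [0, -0.003, 0], 0], [[0.08, 0.1, 9], [0, -0.003, 0], 0], [[0.08, 0.1, 9], [0, -0.003, 0], 0], [[0.08, 0.1, 9], [0, -0.003, 0], 0], [[0.08, 0.1, 9], [0, -0.003, 0], 0]]}}

```text
clock: 13.42
position: [0.5542, -0.1758, 0.1887]
tool_rot: [3.141, -0.001, 0.741]
force: [-0.1, 0.0, -4.2]
grip_width: 0.012
finger_force: 59.0
```

```bash
python3 g.py w6; python3 - <<'E'
from h import *
im,d=bot.grab_frame('scene');a=im[210:410,350:500]
save('s6.png',cv2.resize(a,None,fx=3,fy=3,interpolation=2))
E
```

```text
q [-0.21  0.58  0.61  1.78 -0.41  0.91 -0.25] F [ 0.9 -0.6 -5.3] M [-0.07 -0.04 -0.  ] tcp [ 0.5542 -0.1758  0.1887]
cups 2415 [ 607.4 -127.7] [ 33.4 120. ] 42.44 plane [-0.0039  0.002   0.1671] feet z 0.0571
deck+ 38133 [ 553.3 -176.9] [180.3 121.1] 42.68 plane [0.0008 0.0079 0.1495] feet z 0.0575
deck 34662 [ 553.3 -177. ] [180.3 121. ] 42.84 plane [-0.0036  0.0037  0.1492] feet z 0.0572
TCP [ 0.553  -0.1757  0.1887] z [ 0. -0. -1.] shift cm [-0.08, -0.09, -0.0] rot [0.001, -0.001, -0.004]
```

View pics/s6.png

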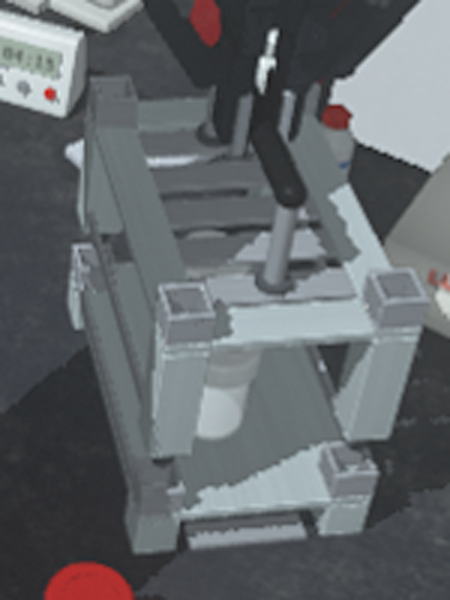

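The frame is aligned above the sockets: its front posts at (185,450) and (385,425) sit over sockets at (155,495) and (350,465). I trim by 1 mm and lower slowly into the mouths.

>>> {"fn": "move_arm", "kwargs": {"series": [[[0.06, -0.1, 0], [0, 0, 0], 0], [[0.06, -0.1, 0.3], [0, 0, 0], 0], [[0.06, -0.1, 0.6], [0, 0, 0], 0], [[0.06, -0.1, 0.9], [0, 0, 0], 0], [[0.06, -0.1, 1.1], [0, 0, 0], 0], [[0.06, -0.1, 1.3], [0, 0, 0], 0], [[0.06, -0.1, 1.3], [0, 0, 0], 0]]}}

```text
clock: 14.1
position: [0.5534, -0.1746, 0.1743]
tool_rot: [-3.141, 0.001, 0.741]
force: [0.7, -0.8, -3.0]
grip_width: 0.012
finger_force: 59.0
```

>>> {"fn": "move_arm", "kwargs": {"series": [[[0, 0, 0.15], [0, 0, 0], 0], [[0, 0, 0.3], [0, 0, 0], 0], [[0, 0, 0.45], [0, 0, 0], 0], [[0, 0, 0.6], [0, 0, 0], 0], [[0, 0, 0.75], [0, 0, 0], 0], [[0, 0, 0.75], [0, 0, 0], 0]]}}

```text
clock: 14.6
position: [0.5534, -0.1746, 0.167]
tool_rot: [-3.141, 0.0, 0.741]
force: [0.7, -2.3, -4.3]
grip_width: 0.0117
finger_force: 59.0
```

>>> {"fn": "move_arm", "kwargs": {"series": [[[0, 0, 0.1], [0, 0, 0], 0], [[0, 0, 0.2], [0, 0, 0], 0], [[0, 0, 0.27], [0, 0, 0], 0], [[0, 0, 0.27], [0, 0, 0], 0], [[0, 0, 0.27], [0, 0, 0], 0]]}}

```text
clock: 15.02
position: [0.5535, -0.1746, 0.1646]
tool_rot: [-3.141, 0.0, 0.741]
force: [0.1, -0.0, -4.5]
grip_width: 0.0117
finger_force: 59.0
```

>>> {"fn": "move_arm", "kwargs": {"series": [[[0, 0, 0.05], [0, 0, 0], 0], [[0, 0, 0.1], [0, 0, 0], 0], [[0, 0, 0.1], [0, 0, 0], 0], [[0, 0, 0.15], [0, 0, 0], 0], [[0, 0, 0.15], [0, 0, 0], 0]]}}

```text
clock: 15.43
position: [0.5535, -0.1746, 0.1631]
tool_rot: [-3.141, 0.0, 0.741]
force: [0.0, -0.5, -4.0]
grip_width: 0.012
finger_force: 59.0
```

>>> {"fn": "move_arm", "kwargs": {"series": [[[0, 0, 0.05], [0, 0, 0], 0], [[0, 0, 0.1], [0, 0, 0], 0], [[0, 0, 0.1], [0, 0, 0], 0]]}}

```text
clock: 15.68
position: [0.5534, -0.1745, 0.1626]
tool_rot: [-3.141, -0.0, 0.741]
force: [-5.4, 2.6, 6.3]
grip_width: 0.012
finger_force: 60.3
```

Contact at home height. Release and retreat upward.

>>> {"fn": "move_arm", "kwargs": {"series": [[[0, 0, 0], [0, 0, 0], 15], [[0, 0, 0], [0, 0, 0], 30], [[0, 0, 0], [0, 0, 0], 50], [[0, 0, 0], [0, 0, 0], 50], [[0, 0, 0], [0, 0, 0], 50], [[0, 0, -2], [0, 0, 0], 50], [[0, 0, -5], [0, 0, 0], 50], [[0, 0, -9], [0, 0, 0], 50], [[0, 0, -13], [0, 0, 0], 50], [[0, 0, -15], [0, 0, 0], 50], [[0, 0, -15], [0, 0, 0], 50], [[0, 0, -15], [0, 0, 0], 50]]}}

```text
clock: 16.68
position: [0.554, -0.1746, 0.313]
tool_rot: [3.141, -0.001, 0.741]
force: [-0.0, 0.4, -0.7]
grip_width: 0.0424
finger_force: 0.0
```

```bash
sed 's/^h0=.*/h0=.032/' g.py > g2.py; python3 g2.py w7; python3 - <<'E'
from h import *
im,d=bot.grab_frame('scene');save('s7.png',cv2.resize(im[210:410,330:500],None,fx=3,fy=3,interpolation=2))
E
```

```text
q [-0.27  0.45  0.69  1.64 -0.31  1.16 -0.34] F [-0.3 -0.4 -0.8] M [ 0.   -0.03  0.01] tcp [ 0.554  -0.1746  0.313 ]
cups 1156 [ 552.2 -175.7] [180.8 120. ] 42.59 plane [0.0021 0.0022 0.1409] feet z 0.0309
deck+ 16990 [ 552.3 -175.7] [181.  120.5] 42.57 plane [0.0007 0.0012 0.1232] feet z 0.0312
deck 15475 [ 552.8 -175.2] [179.6 120.5] 42.57 plane [0.0007 0.0012 0.1231] feet z 0.0311
TCP [ 0.553  -0.1757  0.313 ] z [ 0. -0. -1.] shift cm [-0.12, 0.06, -0.12] rot [-0.001, -0.0, -0.004]
```

View pics/s7.png

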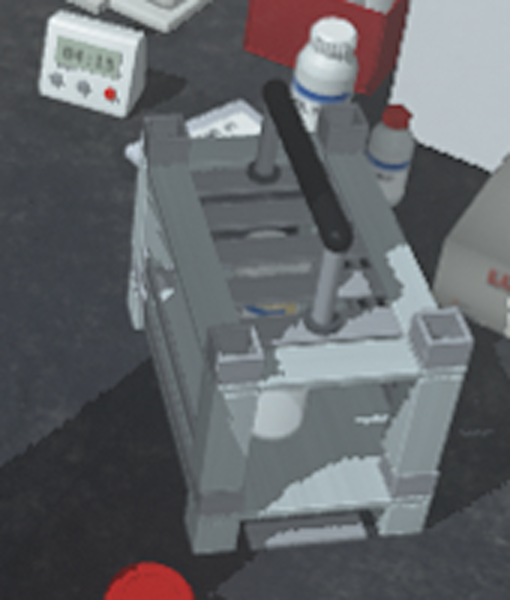

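The frame is home: its posts rest on the socket rims at (215,495) and (415,480). It is level, centred within 1 mm, with feet at about 31–32 mm, and the hand is clear.

```bash
python3 -c "
from h import *
print(bot.job_done())"
```

```text
the job is handed in; nothing more can be done
None
```

I stood the upper frame upright on the worktop and let go of it. I then lowered it gently onto the base frame and released it, and the job is handed in: all four posts measured home (level, within 1 mm of centre), and I did not touch the jars, timer or sachet.

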